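# Stop the grinder and draw out its catch tray

### The arm

A 7-joint arm with a two-finger parallel gripper is mounted at the origin on the work surface. World frame = base frame: x ahead of the robot, y to its left, z up, the work surface at z = 0. Lengths are in m, angles in rad, forces in N, time in s.
With the tool pointing down it reaches from about 0.425 to 1.025 m from the base axis. Payload 3.6 kg.
Tool frame: the origin (TCP) lies at the very end of the fingers, on their centre line; the grasp point (between the pads) lies grip_depth behind it (grip_depth is the distance from the TCP to the grasp point, in m); z points along the fingers, x is the direction in which the jaws open and shut, and the axes are right-handed (so a half turn about z gives the same grasp; the last joint's range is limited). The gripper opens to 85 mm and grips with 20 to 120 N. Pads are 22 mm wide; open, the fingers measure 114 mm over their backs; the gripper's body (76 mm by 85 mm) begins 54 mm behind the grasp point. The pads swing forward as they close: fully open they stand 13 mm farther back than shut.
Start: joints at [1.038, 0.591, 0.048, 1.609, -0.033, 0.943, -0.034], TCP at [0.308, -0.656, 0.231] pointing down, gripper open.
Joint ranges: [-2.69, 2.69], [-0.47, 2.24], [-1.27, 1.36], [0.19, 2.51], [-1.53, 4.68], [0.08, 2.07], [-3.09, 3.09]. Speed limits (rad/s): [2.57, 2.57, 3.14, 3.14, 3.14, 3.14, 3.14].

### API

Orientations are given as a unit quaternion [x, y, z, w].
In Python, from rig import * gives the robot as it stands.
- The arm moves only by the shell command python3 -m pendant 'ROWS'. ROWS is JSON, a list of rows, each a list of 7 numbers: the shift along the world's x, y, z in m, then the turn, a rotation vector about the world's x, y, z in rad, then the closure, from 0 (fully open) to 1 (shut). A call has 1 to 12 rows; each row is the pose to reach, as a shift and turn from the pose commanded when the call began; what a row does not reach only later rows make up. A row lasts 1/8 s, in which the tool goes at most 62.5 mm and 10.7 degrees, less where a joint would pass 70% of its speed; a pose out of reach is approached as far as the arm can. A call with a gripper value outside its range is refused whole. The fingers move at their own pace and stop on an object; the grip force is fixed at half the most. Time passes only in rows, so rows that repeat a pose let the fingers close. It gives the time, the measured TCP pose, the force and the opening at its end, in the units of the state.
- get_obs(): the state, without advancing time (a new reading comes with each control period).
- grab_frame(name): name is "scene" or "top"; returns the picture (400x640x3 uint8, blue, green, red); there is no depth.
- camera_info(name): a dict with "camera_matrix" (3x3 intrinsics, pixels), "distortion" ([k1, k2, p1, p2, k3] as OpenCV has them; the pictures are not rectified), "T" (4x4, takes a point from camera to world coordinates). Camera axes: x right, y down, z forward; pixel columns grow to the right and rows downward; lengths in m; the calibration is good to about 2 mm. A picture is of the moment at which its call begins. camera_info takes no time and is no camera call.
- finish_job(): hands the job in, once; it reports no verdict.
The state is a dict: "time": time; "qpos": joint angles; "qvel": joint speeds; "joint_efforts": joint torques, N m; "position": TCP position; "ee_rot": TCP orientation; "ft_force": force on the tool from outside, world axes, zero at the start; "wrist_torque": the same for the moment, N m; "gripper_width": opening from 0.0 (shut) to 1.0 (fully open).
Only numpy, scipy, OpenCV 4.12 (cv2) and the standard library are available. Lean on these libraries where they do the work, as an engineer would, in place of code of your own. Each camera call takes 0.05 s, during which the arm holds its last target. There are 200 camera calls.

### The job

Press the grinder's stop button, then hook a fingertip behind the upright lip of the wider of the two trays under the grinder and draw that tray all the way out to its stop, so that the ground blank lying in it comes into the open. Pinch and lift nothing, leave the narrower tray and the things on the bench as they are, and finish clear of everything.

Things in the scene. Friction and masses are not known exactly. Their poses are not given: they have to be found in the camera images.
- stand: Grey steel stand of a bench grinder, fixed: 290 deep (its x), 320 wide (y), 52 high. Origin: middle of the front face's lower edge, on the bench; x points into the stand, z up, so the front looks along -x, roughly world -y. The grinder on it keeps 80 mm back from the front face; its two 150 mm wheels are at y about +-118 mm, top 260 mm above the bench.
- stop_top (a point): Centre of the top of the stop button, a round black push button of 28 mm diameter in a dark housing on the stand's top, 45 mm behind the front face, midway between the sides. It is pressed straight down.
- stop (a joint): How far the stop button is pressed, m: 0 up, 0.006 fully down (takes 5 N); a press deeper than 0.0045 for a tenth of a second counts. It springs back.
- wide_tray (a joint): How far the wider tray is drawn out, m: 0 is home, 0.10 is at its stop; it moves along the stand's -x and starts between 0 and 0.015. Sliding it takes about 2 to 4 N; it stays where it is left.
- wide_tray_lip_mid (a point): Middle of the top edge of the inner side of the wider tray's lip, 36 above the bench; moves with the tray. Tray: steel, 120 wide, 200 long, floor top 10 above the bench, side walls 3 thick up to 28. From the lip's inner side to the stand's front face it is 65 mm plus the joint value, open from above for the fingertip. Its bay varies: 72 mm to either side of the stand's middle.
- narrow_tray (a joint): How far the narrower tray (72 mm wide, otherwise like the wider one, in the other bay) is drawn out, m: 0 home, 0.10 out; it starts between 0 and 0.02 and is to be left as it is.
- narrow_tray_lip_mid (a point): Middle of the top edge of the inner side of the narrower tray's lip, 36 mm above the bench; moves with that tray.
- blank: Ground steel blank, loose, 60 by 18 by 5 mm, 40 g, lying flat on the wider tray's floor, out of sight under the stand at the start, about 130 mm behind the lip. Origin at the centre of its underside. It rides along with the tray.
- tin: Aluminium tin, open at the top, 72 mm diameter, 85 mm high, loose, a bystander. Origin at the centre of its underside.
- oilstone: Grey oilstone, 150 by 50 by 25 mm, loose, a bystander. Origin at the centre of its underside.
- screwdriver: Screwdriver lying on the bench, loose, a bystander. Origin within the tool.
- wide_tray_front (a point): Middle of the outer (front) side of the wider tray's lip, 17 mm above the bench, moving with the tray. The lip is a steel strip 4 mm thick and 120 wide from 6 to 36 mm above the bench; on its outer side is a dark facing, another 4 mm, up to 28 mm. Pressing the lip's inner side and this facing at the same time is a pinch.

How it is judged:
On the way, in this order (a step that is already met when the one before it is completed fails the run):
1. the stop button is pressed down (value of joint stop above 0.0045 m), for 0.1 s.
2. the wider tray is drawn out to its stop (value of joint wide_tray above 0.095 m), for 0.2 s.
At the end, for the whole second after the job is handed in: The wider tray is out within 5 mm of its stop, the blank lies at rest on its floor with its centre at least 15 mm in front of the stand's front face, the stop button is up again, and the narrower tray is within 5 mm of where it began (value of joint wide_tray above 0.095 m and distance of narrow_tray_lip_mid from where it was at the start of the episode below 0.005 m and value of joint stop below 0.002 m and x of blank in the frame of stand below -0.015 m and horizontal distance between blank and wide_tray_lip_mid below 0.19 m and height (world z) of blank between 0.005 and 0.025 m and linear speed of blank below 0.02 m/s); the robot touches nothing.
It fails at once if the narrower tray is moved by more than 8 mm (distance of narrow_tray_lip_mid from where it was at the start of the episode above 0.008 m).
It fails at once if the lip is pinched: its inner side and its facing are pressed at the same time (contact force between the fingers and wide_tray_c4 above 1.5 N and contact force between the fingers and wide_tray_c5 above 1.5 N).
It fails at once if the blank is lifted (height (world z) of blank above 0.03 m).
It fails at once if a bystander (tin, oilstone, screwdriver) is moved by more than 20 mm (distance of any of tin, oilstone, screwdriver from where it was at the start of the episode above 0.02 m).
It also fails if it takes over 48 s, if anything falls off the work surface, if the arm or the gripper's body presses on something with over 40 N, if the wrist force passes 120 N, or if a joint passes its speed limit or range.

## Working session

There is one attempt and no reset: what is moved stays moved. The work goes in short steps, Python scripts to look and compute and a shell command to move; the robot and the scene stay as the last step left them, time stands still between calls to the robot, and variables do not carry over. Pictures are saved under pics/ and viewed, about 8 in all and at most 12, crops included, and the job is handed in when it is done.

```bash
mkdir -p pics; cat > h.py <<'E'
from rig import *
import numpy as np, cv2
def ray(cam,uv,z):
    c=camera_info(cam);K=np.array(c["camera_matrix"]);D=np.array(c["distortion"]);T=np.array(c["T"])
    p=cv2.undistortPoints(np.array([[uv]],float),K,D)[0,0]
    d=T[:3,:3]@np.array([p[0],p[1],1]);o=T[:3,3]
    return o+d*(z-o[2])/d[2]
def proj(cam,P):
    c=camera_info(cam);T=np.linalg.inv(np.array(c["T"]))
    return cv2.projectPoints(np.array(P,float).reshape(-1,1,3),cv2.Rodrigues(T[:3,:3])[0],T[:3,3],np.array(c["camera_matrix"]),np.array(c["distortion"]))[0].reshape(-1,2)
E
python3 - <<'E'
from h import *
for n in("scene","top"):
    cv2.imwrite(f"pics/{n}0.png",grab_frame(n)); print(n,np.round(camera_info(n)["T"],3).tolist())
print(get_obs())
E
```

```text
scene [[-0.401, 0.775, -0.489, 1.006], [0.916, 0.346, -0.204, 0.081], [0.011, -0.529, -0.848, 0.745], [0.0, 0.0, 0.0, 1.0]]
top [[0.01, -0.991, 0.13, 0.473], [-1.0, -0.011, -0.01, -0.077], [0.012, -0.13, -0.991, 1.021], [0.0, 0.0, 0.0, 1.0]]
{'time': 0.1, 'qpos': array([ 1.03851055,  0.59201687,  0.04834465,  1.60972932, -0.03331845,
        0.94269407, -0.03373854]), 'qvel': array([-0.00069256, -0.00160076,  0.00125606, -0.00168645, -0.00107722,
        0.00130921, -0.00066433]), 'joint_efforts': array([ 4.14126742e-03, -5.49999440e+01,  1.55249912e+00, -1.98824555e+01,
        9.59278608e-03,  3.83489401e-03,  5.56896310e-06]), 'position': array([ 0.30767438, -0.65563468,  0.23025064]), 'ee_rot': array([ 8.44048539e-01, -5.36265812e-01, -8.92807527e-04, -4.95002645e-04]), 'ft_force': array([ 0.08187048, -0.41057067, -0.32163789]), 'wrist_torque': array([-0.00109654, -0.0521771 , -0.00130084]), 'gripper_width': 0.9980845818346205}
```

View pics/scene0.png

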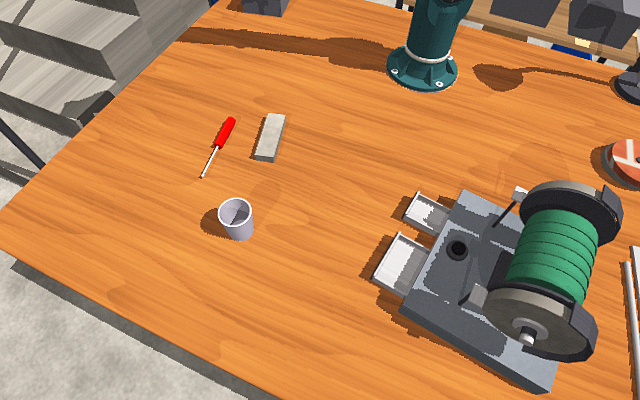

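View pics/top0.png

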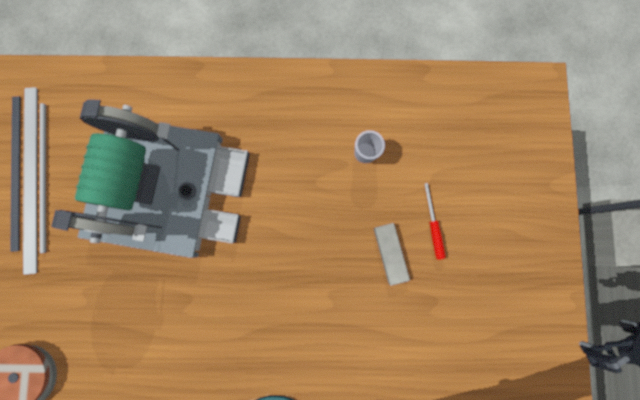

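The wide tray is the one farther from the robot: scene about (400,262), top about (230,172). The button is at scene (457,250) and top (187,190). The bystanders are off to the -y side. I'll enlarge both views next.

```bash
python3 - <<'E'
from h import *
a=cv2.imread("pics/scene0.png")[170:330,360:560]; b=cv2.imread("pics/top0.png")[115:265,130:260]
cv2.imwrite("pics/c1.png",cv2.resize(a,None,fx=4,fy=3.75 if 0 else 3.7,interpolation=cv2.INTER_CUBIC)) if 0 else cv2.imwrite("pics/c1.png",cv2.resize(a[:150],None,fx=4,fy=4,interpolation=cv2.INTER_CUBIC))
cv2.imwrite("pics/c2.png",cv2.resize(b,None,fx=4,fy=4,interpolation=cv2.INTER_CUBIC))
E
```

```text
(no output)
```

View pics/c1.png

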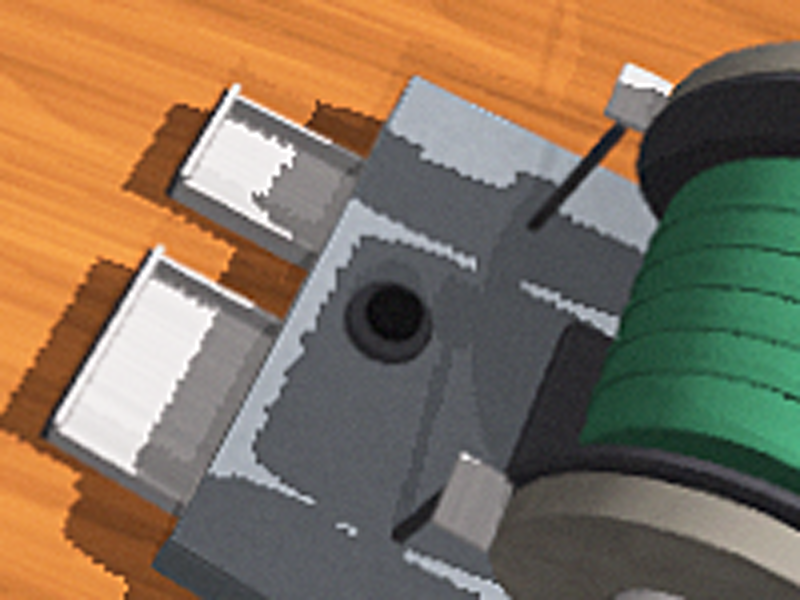

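View pics/c2.png

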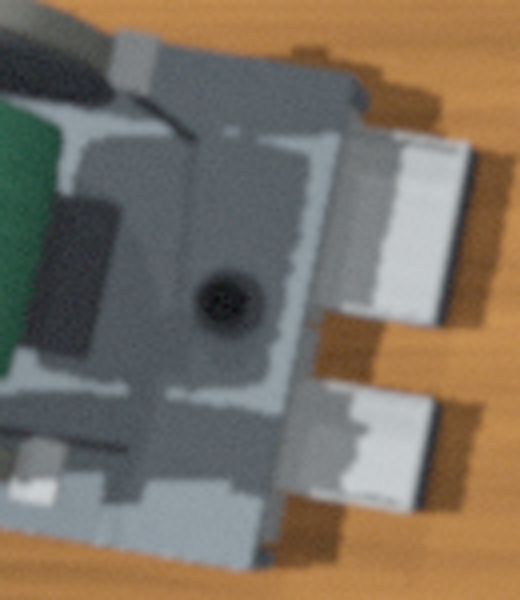

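Pixels, full-frame, read off the crops:

| Feature | Scene | Top |
|---|---|---|
| Stand front top corners | (463.7,189.2), (400,306) | (194,257), (220,135) |
| Wide lip ends | (399.5,232), (372.5,277) | (239.5,196), (247.5,151) |
| Button | (458.7,247.7) | (186.2,190) |

```bash
python3 - <<'E'
from h import *
R=lambda v:np.round(v,4).tolist()
A=ray("scene",(463.7,189.2),.052);B=ray("scene",(400,306),.052);A2=ray("top",(194,257),.052);B2=ray("top",(220,135),.052)
print("stand",R(A),R(B),np.linalg.norm(A-B),R(A2),R(B2),np.linalg.norm(A2-B2))
L=[ray("scene",p,.036) for p in((399.5,232),(372.5,277))]+[ray("top",p,.036) for p in((239.5,196),(247.5,151))]
print("lip",[R(x) for x in L],np.linalg.norm(L[0]-L[1]),np.linalg.norm(L[2]-L[3]))
for z in(.06,.07,.08,.09):print(z,R(ray("scene",(458.7,247.7),z)),R(ray("top",(186.2,190),z)))
x=B-A; 
for P,Q in((A,B),(A2,B2)):
    d=(Q-P)/np.linalg.norm(Q-P); n=np.array([-d[1],d[0],0]); print("d",R(d),"in",R(n),"btn expected",R((P+Q)/2+.045*n), [R((l-P)@n) for l in L],[R((l-(P+Q)/2)@d) for l in L])
E
```

```text
stand [0.451, 0.2089, 0.052] [0.7684, 0.1523, 0.052] 0.32234676742774393 [0.4481, 0.2018, 0.052] [0.7575, 0.1504, 0.052] 0.313627649318545
lip [[0.6083, 0.1049, 0.036], [0.7287, 0.0847, 0.036], [0.6026, 0.098, 0.036], [0.7204, 0.0813, 0.036]] 0.12202132505405357 0.11894309429340769
0.06 [0.6068, 0.228, 0.06] [0.6131, 0.2269, 0.06]
0.07 [0.6126, 0.2259, 0.07] [0.6116, 0.2237, 0.07]
0.08 [0.6184, 0.2237, 0.08] [0.6102, 0.2205, 0.08]
0.09 [0.6242, 0.2216, 0.09] [0.6087, 0.2174, 0.09]
d [0.9845, -0.1756, 0.0] in [0.1756, 0.9845, 0.0] btn expected [0.6176, 0.2249, 0.052] [-0.0747, -0.0734, -0.0825, -0.0783] [0.0119, 0.1339, 0.0075, 0.1264]
d [0.9865, -0.1638, 0.0] in [0.1638, 0.9865, 0.0] btn expected [0.6102, 0.2205, 0.052] [-0.0693, -0.0695, -0.0771, -0.0742] [0.0171, 0.1391, 0.0126, 0.1315]
```

```bash
python3 -c "
import rig;print([n for n in dir(rig) if n[0]!='_'],getattr(rig,'grip_depth',None))"
python3 -m pendant '[[0.27,0.69,0,0,0,0.965,1],[0.27,0.69,0,0,0,0.965,1],[0.27,0.69,0,0,0,0.965,1],[0.27,0.69,0,0,0,0.965,1],[0.27,0.69,0,0,0,0.965,1],[0.27,0.69,0,0,0,0.965,1],[0.27,0.69,0,0,0,0.965,1],[0.27,0.69,0,0,0,0.965,1],[0.27,0.69,0,0,0,0.965,1],[0.27,0.69,0,0,0,0.965,1],[0.27,0.69,0,0,0,0.965,1],[0.27,0.69,0,0,0,0.965,1]]'
```

```text
['MotionError', 'camera_info', 'finish_job', 'get_obs', 'grab_frame', 'grip_depth'] 0.0187
time: 1.6
position: [0.5784, 0.0362, 0.2311]
ee_rot: [0.997, -0.083, -0.0, -0.0]
ft_force: [1.4, -0.6, -0.2]
gripper_width: 0.002
```

```bash
python3 -m pendant '[[0.02,0.08,-0.05,0.12,-0.02,0,1],[0.03,0.14,-0.10,0.256,-0.044,0,1],[0.034,0.191,-0.135,0.256,-0.044,0,1],[0.034,0.191,-0.135,0.256,-0.044,0,1],[0.034,0.191,-0.135,0.256,-0.044,0,1],[0.034,0.191,-0.135,0.256,-0.044,0,1]]'
python3 - <<'E'
from h import *
a=grab_frame("scene")[170:320,360:560]; b=grab_frame("top")[115:265,130:260]
f=lambda i:cv2.resize(i,None,fx=2.4,fy=2.4,interpolation=cv2.INTER_CUBIC)
cv2.imwrite("pics/p1.png",np.hstack([f(a),f(b)]))
p=get_obs()["position"];print(p,proj("scene",p),proj("top",p))
E
```

```text
time: 2.35
position: [0.6119, 0.224, 0.0959]
ee_rot: [0.988, -0.083, 0.011, -0.129]
ft_force: [0.4, -0.5, -0.1]
gripper_width: -0.004
[0.61273306 0.22278462 0.09675138] [[461.67352012 241.60918921]] [[183.1587839  187.90211226]]
```

View pics/p1.png

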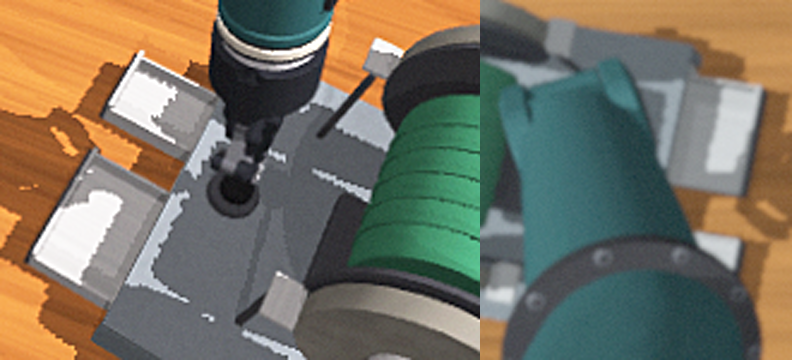

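The fingertip is directly above the button: tip at crop (245,172), button ring at (235,190). The arm is clear of the grinder, so I'll lower it gently.

```bash
python3 -m pendant '[[0.0,0.003,-0.012,0,0,0,1],[0.0,0.003,-0.02,0,0,0,1],[0.0,0.003,-0.02,0,0,0,1]]'; python3 -m pendant '[[0,0,-0.003,0,0,0,1],[0,0,-0.003,0,0,0,1]]';
```

```text
time: 2.82
position: [0.6119, 0.227, 0.0756]
ee_rot: [0.988, -0.083, 0.011, -0.129]
ft_force: [-0.4, -1.2, 1.6]
gripper_width: -0.0
time: 3.08
position: [0.612, 0.2272, 0.0733]
ee_rot: [0.988, -0.083, 0.011, -0.129]
ft_force: [0.0, -2.2, 2.6]
gripper_width: 0.001
```

```bash
python3 -m pendant '[[0,0,-0.003,0,0,0,1],[0,0,-0.003,0,0,0,1]]'; python3 -m pendant '[[0,0,-0.002,0,0,0,1],[0,0,-0.002,0,0,0,1]]';
```

```text
time: 3.32
position: [0.6121, 0.2273, 0.0703]
ee_rot: [0.988, -0.083, 0.011, -0.129]
ft_force: [-1.1, -2.8, 4.8]
gripper_width: 0.002
time: 3.58
position: [0.6121, 0.2273, 0.0697]
ee_rot: [0.988, -0.083, 0.011, -0.129]
ft_force: [-3.4, -4.6, 12.1]
gripper_width: 0.0
```

Force rose along the spring to 5 N, then went hard at 12 N after 6 mm of travel, so the button is fully down and has been held. Next I'll lift, take out the tilt and go over the tray gap.

```bash
python3 -m pendant '[[0,0,0.05,0,0,0,1],[0.03,-0.05,0.075,-0.1,0.017,0,1],[0.058,-0.106,0.075,-0.256,0.044,0,1],[0.058,-0.106,0.075,-0.256,0.044,0,1],[0.058,-0.106,0.06,-0.256,0.044,0,1],[0.058,-0.106,0.02,-0.256,0.044,0,1],[0.058,-0.106,0.0,-0.256,0.044,0,1],[0.058,-0.106,0.0,-0.256,0.044,0,1]]'
python3 - <<'E'
from h import *
a=grab_frame("scene")[170:320,360:560]
cv2.imwrite("pics/p2.png",cv2.resize(a,None,fx=4,fy=4,interpolation=cv2.INTER_CUBIC))
p=get_obs()["position"];print(p,(proj("scene",p)-[360,170])*4,get_obs()["ft_force"])
E
```

```text
time: 4.58
position: [0.6673, 0.1221, 0.0655]
ee_rot: [0.997, -0.083, -0.003, 0.0]
ft_force: [0.6, -1.0, 0.2]
gripper_width: -0.003
[0.6689156  0.12221257 0.06722585] [[167.50291626 331.2552509 ]] [ 0.37823372  0.73936076 -0.1668466 ]
```

View pics/p2.png

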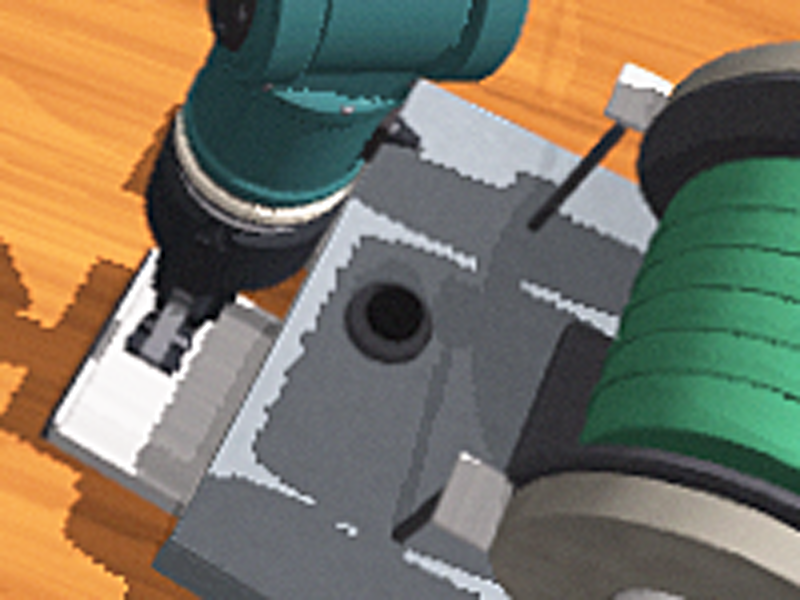

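The tip is over the tray interior at crop (165,345), with a gap on the lip side, and the button is up again. Next I'll lower into the tray.

```bash
python3 -m pendant '[[0,0.003,-0.028,0,0,0,1],[0,0.003,-0.038,0,0,0,1],[0,0.003,-0.046,0,0,0,1],[0,0.003,-0.046,0,0,0,1]]'; python3 -m pendant '[[-0.002,-0.01,0,0,0,0,1],[-0.003,-0.02,0,0,0,0,1],[-0.005,-0.03,0,0,0,0,1],[-0.005,-0.03,0,0,0,0,1]]'
```

```text
time: 5.12
position: [0.6701, 0.1245, 0.0224]
ee_rot: [0.997, -0.083, 0.0, 0.0]
ft_force: [-0.3, 0.6, 0.2]
gripper_width: -0.005
time: 5.62
position: [0.6651, 0.0925, 0.0226]
ee_rot: [0.996, -0.084, 0.0, 0.001]
ft_force: [0.6, -0.2, -0.0]
gripper_width: 0.003
```

```bash
python3 -m pendant '[[-0.0017,-0.01,0,0,0,0,1],[-0.0034,-0.02,0,0,0,0,1],[-0.005,-0.03,0,0,0,0,1],[-0.0067,-0.04,0,0,0,0,1],[-0.0084,-0.05,0,0,0,0,1]]';python3 -m pendant '[[-0.0017,-0.01,0,0,0,0,1]]'
python3 - <<'E'
from h import *
a=grab_frame("scene")[170:320,310:510]
cv2.imwrite("pics/p3.png",cv2.resize(a,None,fx=4,fy=4,interpolation=cv2.INTER_CUBIC))
E
```

```text
time: 6.25
position: [0.6569, 0.0439, 0.0225]
ee_rot: [0.997, -0.083, 0.0, -0.0]
ft_force: [1.0, 2.1, 2.2]
gripper_width: -0.001
time: 6.38
position: [0.6552, 0.0339, 0.0224]
ee_rot: [0.997, -0.083, 0.0, -0.0]
ft_force: [0.8, 2.9, 1.9]
gripper_width: -0.001
```

View pics/p3.png

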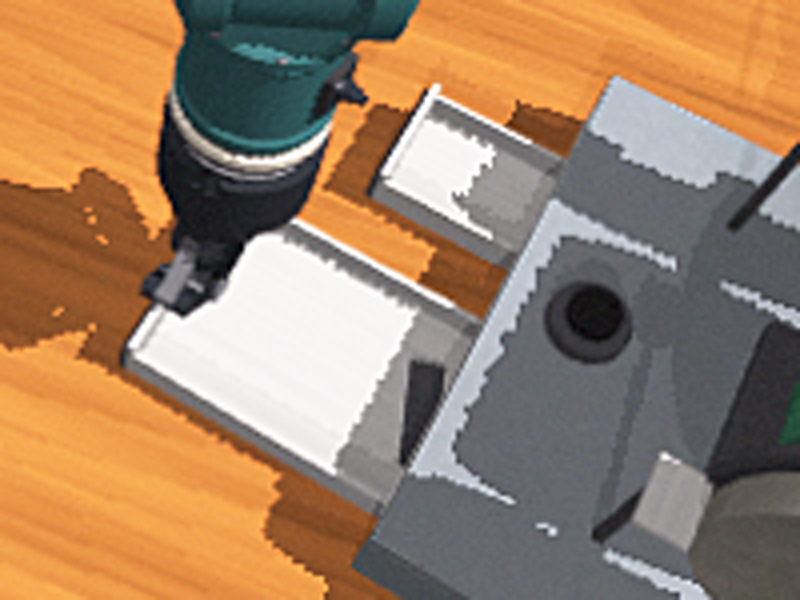

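The hook is working. The lip is hooked at crop (145,335), the blank is coming into view at (425,410), and the narrow tray hasn't moved. I'll keep pulling to the stop.

```bash
python3 -m pendant '[[-0.0017,-0.01,0,0,0,0,1],[-0.0025,-0.015,0,0,0,0,1],[-0.0025,-0.015,0,0,0,0,1]]';python3 -m pendant '[[-0.0008,-0.005,0,0,0,0,1],[-0.0008,-0.005,0,0,0,0,1]]';python3 -m pendant '[[-0.0008,-0.005,0,0,0,0,1],[-0.0008,-0.005,0,0,0,0,1]]'
```

```text
time: 6.8
position: [0.6514, 0.0181, 0.022]
ee_rot: [0.996, -0.084, -0.001, 0.001]
ft_force: [-0.2, 0.7, -0.7]
gripper_width: -0.001
time: 7.05
position: [0.651, 0.0174, 0.0219]
ee_rot: [0.997, -0.083, -0.0, -0.001]
ft_force: [0.5, 4.8, -1.3]
gripper_width: 0.007
time: 7.3
position: [0.651, 0.0173, 0.0221]
ee_rot: [0.997, -0.081, 0.0, -0.004]
ft_force: [1.3, 11.1, -3.1]
gripper_width: -0.001
```

The arm stalls at y = 0.017 while the force rises to 11 N, so the tray is at its stop. I'll back off from the lip, rise and move away.

```bash
python3 -m pendant '[[0.002,0.012,0,0,0,0,1],[0.004,0.026,0,0,0,0,1],[0.004,0.026,0,0,0,0,1],[0.004,0.026,0.06,0,0,0,1],[0.004,0.026,0.12,0,0,0,1],[0.004,0.026,0.18,0,0,0,1],[-0.03,-0.03,0.22,0,0,0,1],[-0.06,-0.08,0.24,0,0,0,1],[-0.1,-0.14,0.24,0,0,0,1],[-0.12,-0.2,0.24,0,0,0,1],[-0.14,-0.26,0.24,0,0,0,1],[-0.14,-0.26,0.24,0,0,0,1]]'
python3 - <<'E'
from h import *
s=grab_frame("scene");a=s[170:320,330:500];b=grab_frame("top")
cv2.imwrite("pics/s4.png",s)
f=cv2.resize(b[115:265,150:330],None,fx=2.2,fy=2.2,interpolation=cv2.INTER_CUBIC);g=cv2.resize(a,None,fx=2.2,fy=2.2,interpolation=cv2.INTER_CUBIC)
cv2.imwrite("pics/p4.png",np.hstack([g,f]))
print(get_obs()["ft_force"])
for n,i in(("scene",s),("top",b)):   # bystander region change
    d=cv2.absdiff(i,cv2.imread(f"pics/{n}0.png")).max(2)
    r=d[100:250,190:290] if n=="scene" else d[125:290,350:450]
    print(n,(r>40).sum())
E
```

```text
time: 8.8
position: [0.5072, -0.2565, 0.2623]
ee_rot: [0.996, -0.088, -0.001, 0.002]
ft_force: [-0.2, 1.0, 0.0]
gripper_width: 0.001
[ 0.68560839  0.56298297 -0.04595954]
scene 294
top 4257
```

View pics/p4.png

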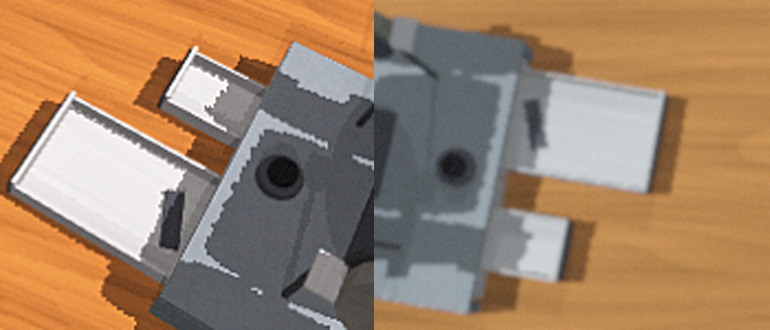

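The tray is out, with the blank at crop (173,220) in the scene half and (535,123) in the top half. I'll check the numbers before handing in.

```bash
python3 - <<'E'
from h import *
A=ray("scene",(463.7,189.2),.052);B=ray("scene",(400,306),.052);d=(B-A)/np.linalg.norm(B-A);n=np.array([-d[1],d[0],0])
A2=ray("top",(194,257),.052);B2=ray("top",(220,135),.052);d2=(B2-A2)/np.linalg.norm(B2-A2);n2=np.array([-d2[1],d2[0],0])
S=lambda u,v:(330+u/2.2,170+v/2.2); T=lambda u,v:(150+(u-374)/2.2,115+v/2.2)
print("blank",(ray("scene",S(173,220),.015)-A)@n,(ray("top",T(535,123),.015)-A2)@n2)
print("lip",[(ray("scene",S(*p),.036)-A)@n for p in((73,95),(12,187))],[(ray("top",T(*p),.036)-A2)@n2 for p in((663,92),(648,190))])
a,b=cv2.imread("pics/scene0.png"),cv2.imread("pics/s4.png")
for k,(r0,r1,c0,c1) in dict(narrow=(185,232,400,450),tin=(190,245,210,260),stone=(108,165,250,290),driver=(112,182,195,240)).items():
    q=cv2.matchTemplate(b[r0-12:r1+12,c0-12:c1+12],a[r0:r1,c0:c1],cv2.TM_CCOEFF_NORMED);_,v,_,l=cv2.minMaxLoc(q);print(k,v,l[0]-12,l[1]-12)
print(get_obs()["ft_force"],get_obs()["qvel"].max())
E
```

```text
blank -0.018439566707397003 -0.017697396889198344
lip [np.float64(-0.16431123204029197), np.float64(-0.16181005675292276)] [np.float64(-0.1633570355010481), np.float64(-0.16754968728233954)]
narrow 0.9984642267227173 0 0
tin 0.9984203577041626 0 0
stone 0.9982388615608215 0 0
driver 0.8902405500411987 0 0
[ 0.68560839  0.56298297 -0.04595954] 0.0034506216175133417
```

The tray reads 164 mm against an expected 165 mm, and the bystanders and narrow tray haven't moved. The blank at about -18 mm is close to the -15 mm limit, so I'll take a sharper look.

```bash
python3 - <<'E'
from h import *
i=np.mean([grab_frame("scene").astype(float) for _ in range(6)],0).astype(np.uint8)
j=np.mean([grab_frame("top").astype(float) for _ in range(6)],0).astype(np.uint8)
f=lambda i:cv2.resize(i,None,fx=8,fy=8,interpolation=cv2.INTER_CUBIC)
cv2.imwrite("pics/p5.png",np.hstack([f(i[235:305,385:435]),f(j[140:210,205:255])]))
E
```

```text
(no output)
```

View pics/p5.png

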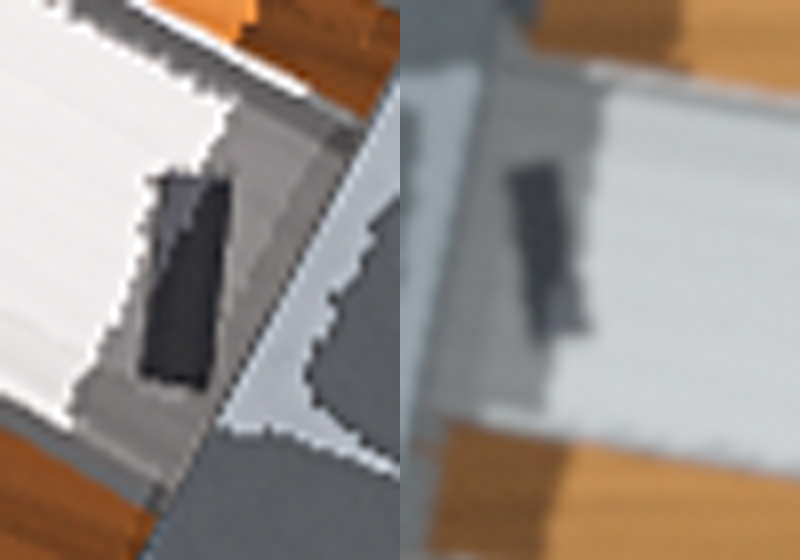

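The blank lies flat. In the scene view its centre is at crop (186,280) and the stand edge runs from (400,80) to (150,555). In the top view its centre is at (548,251).

```bash
python3 - <<'E'
from h import *
S=lambda u,v:(385+u/8,235+v/8);T=lambda u,v:(205+(u-400)/8,140+v/8)
for z in(.0125,.015):
  b=ray("scene",S(186,280),z);b2=ray("top",T(548,251),z);print(b,b2)
  P=ray("scene",S(400,80),.052);Q=ray("scene",S(150,555),.052);d=(Q-P)/np.linalg.norm(Q-P);n=np.array([-d[1],d[0],0])
  L=ray("scene",(330+42.5/2.2,170+141/2.2),.036);print("scene",n,(b-P)@n,"lip-blank",(b-L)@n)
  n=np.array([.168,.986,0]);L2=ray("top",(150+(655-374)/2.2,115+141/2.2),.036);print("top lip-blank",(b2-L2)@n)
c=[ray("scene",S(*p),.015) for p in((165,175),(232,180),(207,388),(140,378))];print([np.linalg.norm(c[k]-c[k-1]) for k in range(4)])
E
```

```text
[0.67420486 0.14965865 0.0125    ] [0.6706231  0.14643179 0.0125    ]
scene [0.16274538 0.9866681  0.        ] -0.022557329935145115 lip-blank 0.14404612019251456
top lip-blank 0.14678048485144468
[0.67533712 0.14942503 0.015     ] [0.67013357 0.1458781  0.015     ]
scene [0.16274538 0.9866681  0.        ] -0.022603564584596364 lip-blank 0.1439998855430633
top lip-blank 0.14615229725929305
[np.float64(0.05824258821397203), np.float64(0.01813072918469419), np.float64(0.0596844247060204), np.float64(0.01744220188483876)]
```

Four estimates put the blank 18 to 23 mm in front of the stand face, past the 15 mm limit. The measured size of 59 × 18 mm confirms the corner readings, so I'm handing in.

```bash
python3 -c "
from rig import *
print(finish_job())"
```

```text
the job is handed in; nothing more can be done
None
```

I pressed the stop button, drew the wider tray out to its stop, and handed the job in with the arm clear of everything. The hand-in reports no verdict.

- **Stop button:** I pressed it with the shut fingers. The force followed the spring to about 5 N, then rose to 12 N after about 6 mm of travel. It looked up again in the later pictures.
- **Wider tray:** I pulled it by the inner side of its lip only, until the arm stalled with the force rising to 11 N. The lip then measured 162 to 168 mm in front of the stand face, against the expected 165 mm.
- **Blank:** It lies flat and visible on the tray floor. The two cameras and methods disagree by a few millimetres, putting it 18 to 23 mm in front of the stand face. The limit is 15 mm, so this is the tightest margin.
- **Everything else:** The narrower tray, tin and oilstone matched their starting image positions to the pixel. The screwdriver also showed no shift, but its image match was weaker (0.89), which I didn't look into. A simple picture-difference check near the bystanders showed changes, mostly in the top view. The arm is probably the cause there, but I didn't confirm that.

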